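# Find and seat the rocking paint-pot lid

### The job

One of the five white paint pots in the aluminium rack has not been shut properly: its lid looks like the others, but it rocks. Press the lids near their edges with your fingertips to find the one that rocks, then press that lid down in the middle until it is fully home and level, and finish while still holding it pressed down so that I can tape it round. Only press: lift nothing, and leave the other things on the bench where they stand.

Things in the scene. Friction and masses are not known exactly. Their poses are not given: they have to be found in the camera images.
- rack: Fixed aluminium pot rack, deck 172 (x) by 256 mm (y), 45 mm high, two rows of three holes; far-left hole (+x +y) empty. Origin: on the bench under its centre, z up. One lid, any of the five, sits 3.5 mm above its seat: 1 to 3 N near its edge, on any side, tips it by up to 0.15 to 0.2 rad, levelling when let go; about 7 to 12 N in the middle seats it for good. The others move under 0.5 mm.
- lid_1: One of five identical white press-on pot lids: flat disc 54 mm across, 16 mm high, ribbed edge, a dab of red paint on top. Origin: centre of its top face; z up out of the lid. At the start the tops of all five lids are level, 70 mm above the bench, whether home or not. Place in the rack: near row (-x), left (+y).
- lid_2: One of five identical white press-on pot lids: flat disc 54 mm across, 16 mm high, ribbed edge, a dab of blue paint on top. Origin: centre of its top face; z up out of the lid. At the start the tops of all five lids are level, 70 mm above the bench, whether home or not. Place in the rack: near row (-x), middle.
- lid_3: One of five identical white press-on pot lids: flat disc 54 mm across, 16 mm high, ribbed edge, a dab of yellow paint on top. Origin: centre of its top face; z up out of the lid. At the start the tops of all five lids are level, 70 mm above the bench, whether home or not. Place in the rack: near row (-x), right (-y).
- lid_4: One of five identical white press-on pot lids: flat disc 54 mm across, 16 mm high, ribbed edge, a dab of green paint on top. Origin: centre of its top face; z up out of the lid. At the start the tops of all five lids are level, 70 mm above the bench, whether home or not. Place in the rack: far row (+x), middle.
- lid_5: One of five identical white press-on pot lids: flat disc 54 mm across, 16 mm high, ribbed edge, a dab of brown paint on top. Origin: centre of its top face; z up out of the lid. At the start the tops of all five lids are level, 70 mm above the bench, whether home or not. Place in the rack: far row (+x), right (-y).
- figure_holder: Black spring clip figure holder standing upright, 46 mm across the foot, 110 mm high with the grey model in its jaws. Origin: centre of its underside. Leave alone.
- bottle_teal: Teal dropper bottle, 25 mm across, 76 mm high, upright. Origin: centre of its underside. Leave alone.
- bottle_ochre: Ochre dropper bottle, 25 mm across, 76 mm high, upright. Origin: centre of its underside. Leave alone.
- brush: Paint brush with a red handle lying on the bench, about 165 mm long along its x, 7 mm thick. Origin: near its middle, at the bench. Leave alone.
- brush_bowl: Stainless steel bowl, 122 mm across, 48 mm high, with brushes standing out to 125 mm high. Origin: centre of its underside. Leave alone.
- tile: White ceramic tile used as a palette, 150 x 150 x 8 mm, lying flat with dabs of paint. Origin: centre of its underside. Leave alone.

How it is judged (in metres and radians):
On the way, in this order (a step that is already met when the one before it is completed fails the run):
1. the loose lid is made to rock by a press near its edge (it tips by more than 0.05 rad) (angle between any of lid_1, lid_2, lid_3, lid_4, lid_5's own z axis and vertical above 0.05 rad), for 0.05 s.
2. the loose lid is pressed home (((z of lid_1 in the frame of rack below 0.0672 m and angle between lid_1's own z axis and vertical below 0.05 rad and contact force between the fingers and lid_1 above 2 N) or (z of lid_2 in the frame of rack below 0.0672 m and angle between lid_2's own z axis and vertical below 0.05 rad and contact force between the fingers and lid_2 above 2 N) or (z of lid_3 in the frame of rack below 0.0672 m and angle between lid_3's own z axis and vertical below 0.05 rad and contact force between the fingers and lid_3 above 2 N) or (z of lid_4 in the frame of rack below 0.0672 m and angle between lid_4's own z axis and vertical below 0.05 rad and contact force between the fingers and lid_4 above 2 N) or (z of lid_5 in the frame of rack below 0.0672 m and angle between lid_5's own z axis and vertical below 0.05 rad and contact force between the fingers and lid_5 above 2 N))), for 0.2 s.
At the end, for the whole second after the job is handed in: The lid that was loose is down on its pot's rim (its top at least 2.8 mm lower than at the start, within 0.05 rad of level) and the fingers still press on it with more than 2 N (((z of lid_1 in the frame of rack below 0.0672 m and angle between lid_1's own z axis and vertical below 0.05 rad and contact force between the fingers and lid_1 above 2 N) or (z of lid_2 in the frame of rack below 0.0672 m and angle between lid_2's own z axis and vertical below 0.05 rad and contact force between the fingers and lid_2 above 2 N) or (z of lid_3 in the frame of rack below 0.0672 m and angle between lid_3's own z axis and vertical below 0.05 rad and contact force between the fingers and lid_3 above 2 N) or (z of lid_4 in the frame of rack below 0.0672 m and angle between lid_4's own z axis and vertical below 0.05 rad and contact force between the fingers and lid_4 above 2 N) or (z of lid_5 in the frame of rack below 0.0672 m and angle between lid_5's own z axis and vertical below 0.05 rad and contact force between the fingers and lid_5 above 2 N))); the arm keeps its last pose, push and grip.
It fails at once if a lid is lifted (over 4 mm above where it was) (z of any of lid_1, lid_2, lid_3, lid_4, lid_5 in the frame of rack above 0.074 m).
It fails at once if another thing on the bench is moved by more than 15 mm, lifted or knocked over (distance of any of figure_holder, bottle_teal, bottle_ochre, brush, brush_bowl, tile from where it was at the start of the episode above 0.015 m).
It also fails if it takes over 48 s, if anything falls off the work surface, if the arm or the gripper's body presses on something with over 40 N, if the wrist force passes 120 N, or if a joint passes its speed limit or range.

### The arm

A 6-joint arm with a two-finger parallel gripper is mounted at the origin on the work surface. World frame = base frame: x ahead of the robot, y to its left, z up, the work surface at z = 0. Lengths are in m, angles in degrees, forces in N, time in s.
With the tool pointing down it reaches from about 0.35 to 0.875 m from the base axis. Payload 4.2 kg.
Tool frame: the origin (TCP) lies midway between the tips of the shut fingers; the grasp point (between the pads) lies 19 mm behind it; y points along the fingers, x is the direction in which the jaws open and shut, and the axes are right-handed (so a half turn about y gives the same grasp; the last joint's range is limited). The gripper opens to 87 mm and grips with 3 to 60 N. Pads are 19 mm wide; open, the fingers measure 117 mm over their backs; the gripper's body (75 mm by 190 mm) begins 51 mm behind the grasp point.
Start: joints at [-60.642, 22.042, 0.453, 0, -68.411, -14.817], TCP at [0.157, -0.605, 0.223] pointing down, gripper open.
Joint ranges: [-179.83, 179.83], [-69.29, 118.12], [-61.27, 80.66], [-181.25, 117.63], [-171.15, -9.14], [-177.46, 177.46]. Speed limits (degrees/s): [159.86, 159.86, 180, 180, 180, 180].

### API

Orientations are given as a 3x3 rotation matrix whose columns are the frame's x, y, z axes.
In Python, from station import * gives the robot as it stands.
- The arm moves only by the tool jog_arm, never from a script. Its argument "series" is a list of rows, each a list of 3 entries, a list of its own where there are three numbers: the shift along the tool's x, y, z in m, then the turn, a rotation vector about the tool's x, y, z in degrees, then the finger opening in m, from 0 to 0.087. A call has 1 to 10 rows; each row shifts and turns the commanded pose from where the row before left it, along the tool's axes as they then stand; what a row does not reach is not made up. A row lasts 1/8 s, in which the tool goes at most 62.5 mm and 10.7 degrees, less where a joint would pass 70% of its speed; a pose out of reach is approached as far as the arm can. A call is refused whole if a number of a shift passes 0.0625 or a number of a turn 10.7, either way. A call with a gripper value outside its range is refused whole. The fingers move at their own pace and stop on an object; the grip force is fixed at half the most. Time passes only in rows, so rows that do not move let the fingers close. It gives the time, the measured TCP pose, the force and the opening at its end, in the units of the state.
- sense(): the state, without advancing time (a new reading comes with each control period).
- capture(name): name is "scene" or "top" or "wrist"; returns the picture (384x512x3 uint8, red, green, blue); there is no depth.
- camera_info(name): a dict with "fx", "fy", "cx", "cy" (pixels), "rvec" (rotation vector, rad) and "tvec" (3), from world to camera coordinates, as OpenCV has them. Camera axes: x right, y down, z forward; pixel columns grow to the right and rows downward; lengths in m; the calibration is good to about 2 mm. A picture is of the moment at which its call begins: read the wrist's pose just before it. camera_info takes no time and is no camera call; for the wrist camera it gives the pose at the moment of the call.
- finish_job(): hands the job in, once; it reports no verdict.
The state is a dict: "time_s": time; "joints": joint angles; "joint_velocities": joint speeds; "effort": joint torques, N m; "tcp_pos": TCP position; "ee_rot": TCP orientation; "wrist_force": force on the tool from outside, world axes, zero at the start; "moment": the same for the moment, N m; "gripper_width": opening from 0.0 (shut) to 1.0 (fully open).
Only numpy, scipy, OpenCV 4.12 (cv2) and the standard library are available. Lean on these libraries where they do the work, as an engineer would, in place of code of your own. Each camera call takes 0.05 s, during which the arm holds its last target. There are 200 camera calls.

## Working session

There is one attempt and no reset: what is moved stays moved. The work goes in short steps, Python scripts to look and compute and a tool call to move; the robot and the scene stay as the last step left them, time stands still between calls to the robot, and variables do not carry over. Pictures are saved under pics/ and viewed, about 8 in all and at most 12, crops included, and the job is handed in when it is done.

Besides the shell and the picture viewer there is one more tool, called after "Emit:" as name(argument=value, ...), one argument or row to a line, values as JSON. jog_arm: Moves the arm, as the interface text tells. Its arguments: {"type":"object","properties":{"series":{"type":"array","items":{"type":"array"}}},"required":["series"]}

```bash
mkdir -p pics
cat > h.py <<'E'
from station import *
import numpy as np, cv2
def save(n,f):
    im=capture(n); cv2.imwrite(f'pics/{f}.png',im[:,:,::-1]); return im
def ray(n,u,v,z,ci=None):
    c=ci or camera_info(n); R,_=cv2.Rodrigues(np.array(c['rvec'],float)); t=np.array(c['tvec'],float).ravel()
    o=-R.T@t; d=R.T@np.array([(u-c['cx'])/c['fx'],(v-c['cy'])/c['fy'],1]); return o+d*(z-o[2])/d[2]
E
python3 - <<'E'
from h import *
a=save('top','top0'); b=save('scene','scene0')
cv2.imwrite('pics/both.png',np.hstack([a,b])[:,:,::-1][:, :] if 0 else cv2.resize(np.vstack([a,b]),(512,768))[:,:,::-1])
s=sense(); print(s)
for v,u in [(0,0),(383,511),(192,256)]: print(ray('top',u,v,0.07))
E
```

```text
{'time_s': 0.1, 'joints': array([-6.06423123e+01,  2.20873932e+01,  3.87240128e-01, -2.40963045e-02,
       -6.84135105e+01, -1.48192178e+01]), 'joint_velocities': array([ 0.0040277 , -0.02360201,  0.18805809,  0.11278856, -0.00550644,
       -0.12737914]), 'effort': array([ 8.44784518e-05, -3.91689384e+01,  1.87935251e+01,  4.23189193e+00,
        1.34729323e-02, -7.26948315e-05]), 'tcp_pos': array([ 0.15679123, -0.60444557,  0.22155873]), 'ee_rot': array([[-2.50879199e-01, -6.31723385e-04, -9.68018196e-01],
       [ 9.68016299e-01,  1.92073123e-03, -2.50879961e-01],
       [ 2.01778952e-03, -9.99997956e-01,  1.29647020e-04]]), 'wrist_force': array([-0.05833111,  0.24595688,  0.28222018]), 'moment': array([ 0.01433171,  0.0664563 , -0.02988621]), 'gripper_width': 1.0012678299199032}
[1.34033062 1.03605354 0.07      ]
[-0.18838818 -1.03095628  0.07      ]
[ 0.55123866 -0.03021303  0.07      ]
```

View pics/top0.png

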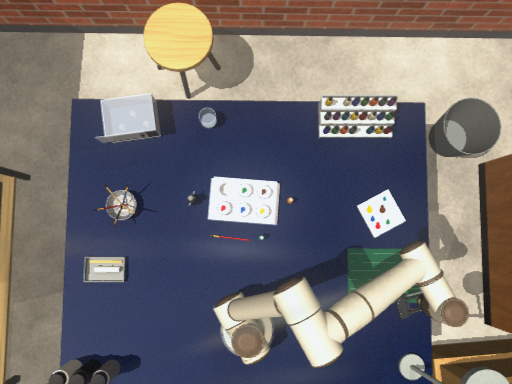

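View pics/scene0.png

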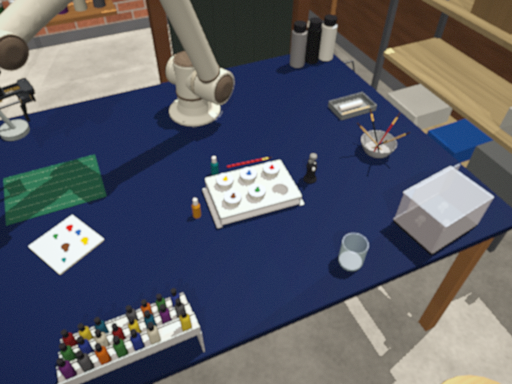

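The top view shows the rack around (244,200), with the lids' paint at red (226,208), blue (245,210), yellow (262,211), green (244,190) and brown (264,191). The figure holder is at (193,198), and the bottles are at (291,200) and (262,237). Next I'll compute positions.

Run:
```python
from h import *
a=cv2.imread('pics/top0.png')
for n,u,v,z in [('red',226,208,.07),('blue',245,210,.07),('yel',262,211,.07),('grn',244,190,.07),('brn',264,191,.07),('fig',193,198,.1),('och',291,200,.07),('teal',262,237,.07)]: print(n,ray('top',u,v,z).round(3))
hsv=cv2.cvtColor(a,cv2.COLOR_BGR2HSV)
m=((hsv[...,1]<60)&(hsv[...,2]>150)).astype(np.uint8)
m[:170]=0;m[232:]=0;m[:,:203]=0;m[:,286:]=0
c=max(cv2.findContours(m,0,2)[0],key=cv2.contourArea); r=cv2.minAreaRect(c); print(r)
P=np.array([ray('top',u,v,.045) for u,v in cv2.boxPoints(r)]);print(P.round(3),P.mean(0))
print([np.linalg.norm(P[i]-P[i-1]).round(3) for i in range(4)])
c=camera_info('wrist');R,_=cv2.Rodrigues(np.array(c['rvec'],float));s=sense();o=-R.T@np.array(c['tvec']).ravel()
print('wrist cam in tool',s['ee_rot'].T@(o-s['tcp_pos']),'fwd',s['ee_rot'].T@R[2],c['fx'])
```

```text
red [0.486 0.089 0.07 ]
blue [0.479 0.013 0.07 ]
yel [ 0.475 -0.055  0.07 ]
grn [0.559 0.018 0.07 ]
brn [ 0.556 -0.062  0.07 ]
fig [0.523 0.219 0.1  ]
och [ 0.52  -0.171  0.07 ]
teal [ 0.371 -0.055  0.07 ]
((243.28668212890625, 200.13134765625), (69.60940551757812, 43.69444274902344), 4.635463714599609)
[[ 0.442  0.167  0.045]
 [ 0.619  0.156  0.045]
 [ 0.599 -0.127  0.045]
 [ 0.421 -0.113  0.045]] [0.52026176 0.02062771 0.045     ]
[np.float64(0.281), np.float64(0.178), np.float64(0.284), np.float64(0.178)]
wrist cam in tool [-0.00155174 -0.16199117  0.0691133 ] fwd [ 2.43349293e-04  9.68020693e-01 -2.50870243e-01] 343.9588849734231
```

Emit:
jog_arm(
  series=[
    [[0.02,0,-0.018],[0,0,0],0],
    [[0.037,0,-0.035],[0,0,0],0],
    [[0.037,0,-0.035],[0,0,0],0],
    [[0.037,0,-0.035],[0,0,0],0],
    [[0.037,0,-0.035],[0,0,0],0],
    [[0.037,0,-0.035],[0,0,0],0],
    [[0.037,0,-0.035],[0,0,0],0],
    [[0.037,0,-0.035],[0,0,0],0],
    [[0.037,0,-0.035],[0,0,0],0],
    [[0.037,0,-0.035],[0,0,0],0],
  ],
)

```text
time_s: 1.35
tcp_pos: [0.3909, -0.178, 0.2225]
ee_rot: [[-0.251, -0.0, -0.968], [0.968, 0.0, -0.251], [0.0, -1.0, 0.0]]
wrist_force: [0.9, -0.3, 1.5]
gripper_width: 0.024
```

Emit:
jog_arm(
  series=[
    [[0.037,0,-0.035],[0,0,0],0],
    [[0.037,0,-0.035],[0,0,0],0],
    [[0.037,0,-0.035],[0,0,0],0],
    [[0.037,0,-0.035],[0,0,0],0],
    [[0.018,0,-0.017],[0,0,0],0],
    [[0,0,0],[0,6,0],0],
    [[0,0,0],[0,6,0],0],
    [[0,0,0],[0,6,0],0],
    [[0,0,0],[0,0,0],0],
    [[0,0,0],[0,0,0],0],
  ],
)

```text
time_s: 2.6
tcp_pos: [0.5007, 0.0201, 0.2224]
ee_rot: [[0.059, -0.0, -0.998], [0.998, -0.0, 0.059], [-0.0, -1.0, 0.0]]
wrist_force: [0.3, 0.0, -1.0]
gripper_width: 0.004
```

Run:
```python
from h import *
s=sense();print(s['time_s'],s['tcp_pos'],s['ee_rot'].round(4),s['wrist_force'],s['moment'],s['gripper_width'])
c=camera_info('wrist'); save('wrist','w1')
import json;json.dump({k:np.array(v).tolist() for k,v in c.items()},open('w1.json','w'))
```

```text
2.6 [0.50070376 0.02012156 0.22243276] [[ 5.940e-02 -5.000e-04 -9.982e-01]
 [ 9.982e-01 -1.000e-04  5.940e-02]
 [-1.000e-04 -1.000e+00  4.000e-04]] [ 0.29568632  0.01204606 -1.0164288 ] [-0.03216139  0.0379535  -0.02388839] 0.004436684050325255
```

View pics/w1.png

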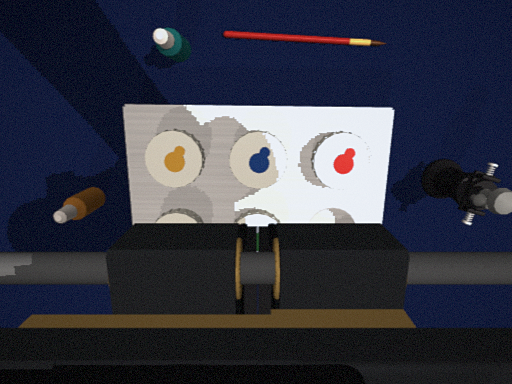

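The wrist view shows the near row: yellow lid centred about (175,158), blue (258,160) and red (342,161). The rack's near edge runs from (124,106) to (393,108).

Run:
```python
from h import *
import json;c=json.load(open('w1.json'))
g=cv2.GaussianBlur(cv2.imread('pics/w1.png',0),(3,3),0)
k=cv2.HoughCircles(g[100:200],cv2.HOUGH_GRADIENT,1,50,param1=80,param2=12,minRadius=24,maxRadius=34)
for u,v,r in (k[0] if k is not None else []):
  p=ray('wrist',u,v+100,.07,c);q=ray('wrist',u+r,v+100,.07,c); print((u,v+100,r),p.round(4),'rad',np.linalg.norm(p-q).round(4))
for u,v in [(175,158),(258,160),(342,161)]: print(ray('wrist',u,v,.07,c).round(4))
A,B=[ray('wrist',u,v,.045,c) for u,v in [(124,106),(393,108)]];d=B-A;print('edge',A.round(3),B.round(3),np.linalg.norm(d),np.degrees(np.arctan2(-d[0],d[1])))
```

```text
(np.float32(173.5), np.float32(157.5), np.float32(28.9)) [ 0.4749 -0.0572  0.07  ] rad 0.0266
(np.float32(258.5), np.float32(159.5), np.float32(28.8)) [0.4812 0.0208 0.07  ] rad 0.0265
(np.float32(340.5), np.float32(160.5), np.float32(30.0)) [0.4864 0.0961 0.07  ] rad 0.0276
[ 0.4754 -0.0558  0.07  ]
[0.4816 0.0203 0.07  ]
[0.487  0.0975 0.07  ]
edge [ 0.426 -0.105  0.045] [0.443 0.152 0.045] 0.2574620308788832 -3.6938015691316446
```

Emit:
jog_arm(
  series=[
    [[0,0.03,0.015],[0,0,0],0],
    [[0,0.045,0.015],[0,0,0],0],
    [[0,0.045,0.0155],[0,0,0],0],
    [[0,0.02,0],[0,0,0],0],
    [[0,0.0055,0],[0,0,0],0],
    [[0,0,0],[0,0,0],0],
    [[0,0,0],[0,0,0],0],
  ],
)

```text
time_s: 3.52
tcp_pos: [0.4565, 0.0235, 0.078]
ee_rot: [[0.06, 0.002, -0.998], [0.998, 0.001, 0.06], [0.001, -1.0, -0.002]]
wrist_force: [0.5, -1.0, 0.1]
gripper_width: 0.009
```

Emit:
jog_arm(
  series=[
    [[0,0.003,0],[0,0,0],0],
    [[0,0.001,0],[0,0,0],0],
    [[0,0.001,0],[0,0,0],0],
    [[0,0,0],[0,0,0],0],
  ],
)

```text
time_s: 4.03
tcp_pos: [0.4555, 0.0232, 0.072]
ee_rot: [[0.06, -0.0, -0.998], [0.998, -0.0, 0.06], [-0.0, -1.0, 0.0]]
wrist_force: [0.1, -0.9, -0.3]
gripper_width: 0.005
```

Emit:
jog_arm(
  series=[
    [[0,0.001,0],[0,0,0],0],
    [[0,0.001,0],[0,0,0],0],
    [[0,0,0],[0,0,0],0],
    [[0,0,0],[0,0,0],0],
  ],
)

```text
time_s: 4.53
tcp_pos: [0.4555, 0.0232, 0.07]
ee_rot: [[0.06, -0.0, -0.998], [0.998, -0.0, 0.06], [-0.0, -1.0, 0.0]]
wrist_force: [0.1, 0.2, -1.1]
gripper_width: 0.008
```

Emit:
jog_arm(
  series=[
    [[0,0.001,0],[0,0,0],0],
    [[0,0,0],[0,0,0],0],
    [[0,0,0],[0,0,0],0],
  ],
)

```text
time_s: 4.9
tcp_pos: [0.4556, 0.0232, 0.0691]
ee_rot: [[0.06, 0.0, -0.998], [0.998, 0.0, 0.06], [0.0, -1.0, -0.0]]
wrist_force: [0.8, -1.1, 0.6]
gripper_width: 0.004
```

Emit:
jog_arm(
  series=[
    [[0,0.001,0],[0,0,0],0],
    [[0,0,0],[0,0,0],0],
    [[0,0,0],[0,0,0],0],
  ],
)

```text
time_s: 5.28
tcp_pos: [0.4556, 0.0232, 0.0681]
ee_rot: [[0.06, 0.0, -0.998], [0.998, 0.0, 0.06], [0.0, -1.0, -0.0]]
wrist_force: [-0.2, -0.3, 0.6]
gripper_width: 0.004
```

Emit:
jog_arm(
  series=[
    [[0,0.001,0],[0,0,0],0],
    [[0,0,0],[0,0,0],0],
    [[0,0,0],[0,0,0],0],
  ],
)

```text
time_s: 5.65
tcp_pos: [0.4556, 0.0232, 0.0671]
ee_rot: [[0.06, 0.0, -0.998], [0.998, 0.0, 0.06], [0.0, -1.0, -0.0]]
wrist_force: [-0.3, -0.4, 0.7]
gripper_width: 0.004
```

Run:
```python
from h import *
for i in range(3):
  s=sense();print(s['tcp_pos'].round(4),s['wrist_force'].round(2),s['moment'].round(3)); save('wrist','w2')
im=save('wrist','w2');sc=save('scene','s2')
z=cv2.resize(sc[140:240,180:330],(600,400),interpolation=cv2.INTER_CUBIC)
cv2.imwrite('pics/c2.png',np.vstack([z,cv2.resize(im[150:384],(600,200))])[:,:,::-1])
```

```text
[0.4556 0.0232 0.0671] [-0.33 -0.43  0.72] [-0.031 -0.098  0.079]
[0.4555 0.0232 0.0671] [-0.11  0.94  0.54] [ 0.025 -0.137 -0.021]
[0.4555 0.0232 0.067 ] [ 0.36 -0.18  1.01] [-0.031 -0.169 -0.012]
```

View pics/c2.png

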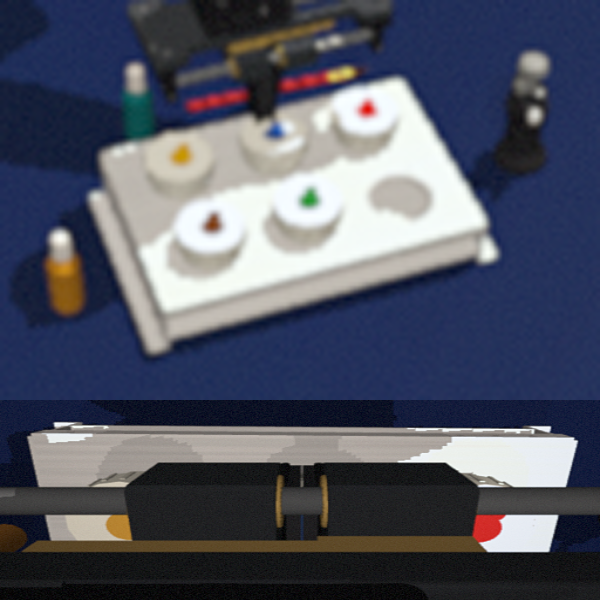

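Scene crop: the fingers are on the near edge of the blue lid, and its shading has changed. The TCP is 3 mm below lid-top height with only about 0.75 N, so the blue lid is either rocking or barely touched. I'll go a little deeper to tell which.

Emit:
jog_arm(
  series=[
    [[0,0.0007,0],[0,0,0],0],
    [[0,0,0],[0,0,0],0],
    [[0,0,0],[0,0,0],0],
  ],
)

```text
time_s: 6.28
tcp_pos: [0.4557, 0.0232, 0.0665]
ee_rot: [[0.06, 0.0, -0.998], [0.998, 0.0, 0.06], [0.0, -1.0, -0.0]]
wrist_force: [0.1, 0.7, 1.5]
gripper_width: 0.004
```

Run:
```python
from h import *
F=[];M=[]
for i in range(8):
  s=sense();F.append(s['wrist_force']);M.append(s['moment']); capture('top')
print(s['tcp_pos'].round(4),np.mean(F,0).round(2),np.mean(M,0).round(3))
A=cv2.imread('pics/scene0.png');B=save('scene','s3')[:,:,::-1]
f=lambda x:cv2.resize(x[160:225,205:305],(600,300) if 0 else (600,390),interpolation=cv2.INTER_CUBIC)[:300]
cv2.imwrite('pics/c3.png',np.vstack([f(A),f(B)]))
```

```text
[0.4557 0.0232 0.0665] [-0.13 -0.19  2.64] [-0.046 -0.043 -0.007]
```

View pics/c3.png

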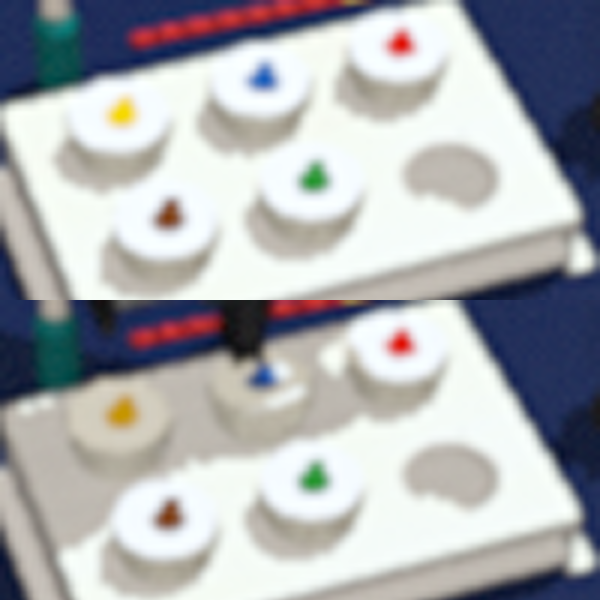

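Blue's dab looks flatter, as it would if the lid were tipped, but the signal is weak. I'll press a neighbour, yellow, the same way for comparison.

Emit:
jog_arm(
  series=[
    [[0,-0.004,0],[0,0,0],0],
    [[0,-0.006,0],[0,0,0],0],
    [[-0.03,0,0.002],[0,0,0],0],
    [[-0.03,0,0],[0,0,0],0],
    [[-0.018,0.004,0],[0,0,0],0],
    [[0,0,0],[0,0,0],0],
    [[0,0.002,0],[0,0,0],0],
    [[0,0,0],[0,0,0],0],
  ],
)

```text
time_s: 7.72
tcp_pos: [0.4489, -0.054, 0.0704]
ee_rot: [[0.059, 0.0, -0.998], [0.998, 0.0, 0.059], [0.0, -1.0, -0.0]]
wrist_force: [0.7, 0.5, -0.0]
gripper_width: 0.007
```

```bash
cat >> h.py <<'E'
def force(n=8):
  F=[];M=[]
  for i in range(n):
    s=sense();F.append(s['wrist_force']);M.append(s['moment']); capture('top')
  print(s['time_s'],s['tcp_pos'].round(4),np.mean(F,0).round(2),np.mean(M,0).round(3))
E
python3 -c "from h import *;force()"
```

```text
8.075 [ 0.4488 -0.0544  0.0704] [-0.01 -0.27  0.  ] [-0.039 -0.028  0.022]
```

Emit:
jog_arm(
  series=[
    [[0,0.001,0],[0,0,0],0],
    [[0,0.001,0],[0,0,0],0],
    [[0,0,0],[0,0,0],0],
    [[0,0,0],[0,0,0],0],
  ],
)

```text
time_s: 8.62
tcp_pos: [0.4489, -0.0545, 0.07]
ee_rot: [[0.06, 0.0, -0.998], [0.998, -0.0, 0.06], [-0.0, -1.0, -0.0]]
wrist_force: [-4.9, 3.0, 15.0]
gripper_width: 0.007
```

```bash
python3 -c "from h import *;force(5)"
```

```text
8.825 [ 0.4489 -0.0545  0.07  ] [-5.09  2.61 14.23] [ 0.679  1.403 -0.007]
```

Emit:
jog_arm(
  series=[
    [[0,0.001,0],[0,0,0],0],
    [[0,0,0],[0,0,0],0],
    [[0,0,0],[0,0,0],0],
  ],
)

```text
time_s: 9.25
tcp_pos: [0.4489, -0.0545, 0.0698]
ee_rot: [[0.059, 0.001, -0.998], [0.998, -0.0, 0.059], [-0.0, -1.0, -0.001]]
wrist_force: [-8.3, 3.7, 21.5]
gripper_width: 0.007
```

```bash
python3 -c "from h import *;force(5)"
```

```text
9.45 [ 0.4489 -0.0545  0.0699] [-7.53  3.68 21.24] [0.94  2.134 0.016]
```

Yellow is rigid: contact at z = 0.0700 and 14–21 N there. Blue gave 3.5 mm at under 3 N, so blue is the loose lid. Now I'll press it in the middle.

Emit:
jog_arm(
  series=[
    [[0,-0.006,0],[0,0,0],0],
    [[0,-0.006,0],[0,0,0],0],
    [[0.025,0,-0.009],[0,0,0],0],
    [[0.025,0,-0.009],[0,0,0],0],
    [[0.0265,0,-0.01],[0,0,0],0],
    [[0,0.004,0],[0,0,0],0],
    [[0,0.004,0],[0,0,0],0],
    [[0,0,0],[0,0,0],0],
  ],
)

```text
time_s: 10.5
tcp_pos: [0.4807, 0.0194, 0.0709]
ee_rot: [[0.061, -0.001, -0.998], [0.998, -0.0, 0.061], [-0.001, -1.0, 0.001]]
wrist_force: [-0.1, -0.7, 0.2]
gripper_width: 0.005
```

Run:
```python
from h import *
force(4); print(capture('wrist').shape)
```

```text
10.65 [0.481  0.0196 0.0713] [-0.11 -0.49  0.26] [-0.015 -0.022  0.019]
(384, 512, 3)
```

Centred to within about 1 mm. Pressing down in steps.

Emit:
jog_arm(
  series=[
    [[0.001,0.001,0],[0,0,0],0],
    [[0,0.001,0],[0,0,0],0],
    [[0,0.001,0],[0,0,0],0],
    [[0,0,0],[0,0,0],0],
    [[0,0,0],[0,0,0],0],
  ],
)

```text
time_s: 11.38
tcp_pos: [0.4815, 0.021, 0.0691]
ee_rot: [[0.06, 0.0, -0.998], [0.998, -0.0, 0.06], [-0.0, -1.0, -0.0]]
wrist_force: [-2.3, -0.6, 6.4]
gripper_width: 0.006
```

Emit:
jog_arm(
  series=[
    [[0,0.001,0],[0,0,0],0],
    [[0,0.001,0],[0,0,0],0],
    [[0,0,0],[0,0,0],0],
    [[0,0,0],[0,0,0],0],
  ],
)

```text
time_s: 11.88
tcp_pos: [0.4815, 0.021, 0.0671]
ee_rot: [[0.06, 0.0, -0.998], [0.998, -0.0, 0.06], [-0.0, -1.0, -0.0]]
wrist_force: [-1.4, -1.0, 5.9]
gripper_width: 0.006
```

Emit:
jog_arm(
  series=[
    [[0,0.001,0],[0,0,0],0],
    [[0,0,0],[0,0,0],0],
    [[0,0,0],[0,0,0],0],
  ],
)

```text
time_s: 12.25
tcp_pos: [0.4815, 0.021, 0.0668]
ee_rot: [[0.06, 0.0, -0.998], [0.998, -0.0, 0.06], [-0.0, -1.0, -0.0]]
wrist_force: [-3.8, 0.5, 10.1]
gripper_width: 0.005
```

Emit:
jog_arm(
  series=[
    [[0,0.001,0],[0,0,0],0],
    [[0,0.001,0],[0,0,0],0],
    [[0,0,0],[0,0,0],0],
    [[0,0,0],[0,0,0],0],
    [[0,0,0],[0,0,0],0],
  ],
)

```text
time_s: 12.88
tcp_pos: [0.4815, 0.021, 0.0667]
ee_rot: [[0.059, 0.001, -0.998], [0.998, -0.001, 0.059], [-0.001, -1.0, -0.001]]
wrist_force: [-8.5, 1.2, 25.5]
gripper_width: 0.004
```

Run:
```python
from h import *
force(6)
im=save('scene','s4');cv2.imwrite('pics/c4.png',cv2.resize(im[150:225,205:305],(600,450),interpolation=cv2.INTER_CUBIC)[:,:,::-1])
```

```text
13.125 [0.4816 0.021  0.0667] [-8.67  1.01 24.98] [ 0.229  2.587 -0.034]
```

View pics/c4.png

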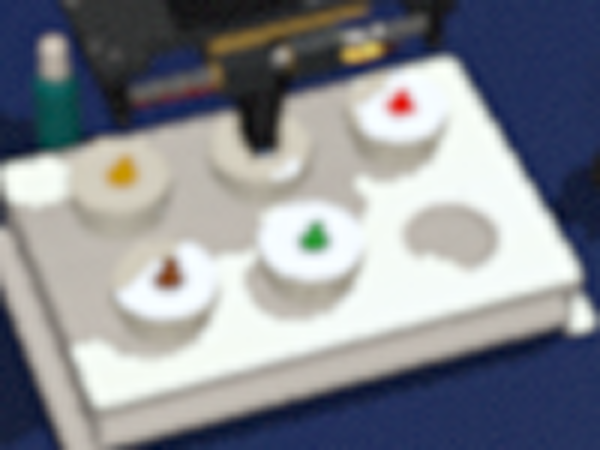

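The crop shows the blue lid visibly lower, with a shorter wall, level, and the fingers in its middle. It stops hard at z = 0.0667 with 25 N, so I'm handing it in.

```bash
python3 -c "from station import *;print(finish_job())"
```

```text
the job is handed in; nothing more can be done
None
```

The loose lid was the blue one (lid_2, near row, middle). It is now pressed fully home, and I handed the job in with the fingers still holding it down.

- **Finding it:** Pressed near its edge, the blue lid gave about 3.5 mm under less than 3 N. Yellow, pressed the same way for comparison, was rigid at 70.0 mm under 14–21 N. I did not press red, green or brown, because the difference was already clear.
- **Pressing it home:** In the middle, the blue lid started to give at about 6 N and then stopped hard. At the last check the fingertips were at z = 66.7 mm, with about 25 N upward force at the wrist. The last picture shows the lid lower and level.
- **Less certain:** The pictures alone showed the rocking only weakly; the evidence for it is the force and travel. The 66.7 mm reading is only 0.5 mm inside the 67.2 mm limit, though the expected seat is 66.5 mm. The wrist also showed about 9 N of sideways force during the final press.

I touched only the blue and yellow lids, and the job was handed in at about 13 s of the 48 s allowed.

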